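# Fetch the scanner lens from the red compartment and lock it in its mount

## Robot

A 6-joint arm with a two-finger parallel gripper is mounted at the origin on the work surface. World frame = base frame: x ahead of the robot, y to its left, z up, the work surface at z = 0. Lengths are in m, angles in rad, forces in N, time in s.
With the tool pointing down it reaches from about 0.325 to 0.9 m from the base axis. Payload 3.5 kg.
Tool frame: the origin (TCP) lies between the finger pads; the fingertips stand 22 mm ahead of it and the grasp point (between the pads) lies 3 mm ahead of it (ctrl.nose_length is the distance from the TCP to the fingertips, in m); z points along the fingers, y is the line along which they close (so a half turn about z gives the same grasp; the last joint's range is limited). The gripper opens to 85 mm and grips with 20 to 120 N. Pads are 22 mm wide; open, the fingers measure 114 mm over their backs; the gripper's body (76 mm by 85 mm) begins 54 mm behind the grasp point. The pads swing forward as they close: fully open they stand 13 mm farther back than shut.
Start: joints at [-1.291, 0.276, -0.026, 1.268, 0, 1.467], TCP at [0.233, -0.58, 0.253] pointing down, gripper open.
Joint ranges: [-3.12, 3.12], [-0.85, 1.88], [-1.08, 1.24], [-1.95, 2.15], [-1.57, 1.53], [-3.14, 3.14]. Speed limits (rad/s): [2.57, 2.57, 3.14, 3.14, 3.14, 3.14].

## Interface

Orientations are given as a 3x3 rotation matrix whose columns are the frame's x, y, z axes.
In Python, from plant import ctrl gives the robot as it stands. The module is installed in compiled form; this text tells all that it offers.
- The arm moves only by the tool servo_tool, never from a script. Its argument "steps" is a list of rows, each a list of 3 entries, a list of its own where there are three numbers: the shift along the tool's x, y, z in units of 40 mm (1.0 is 40 mm), then the turn about the tool's z in degrees, then the closure, from -1 (fully open) to 1 (shut). A call has 1 to 10 rows; each row is the pose to reach, as a shift and turn from the pose commanded when the call began, along the tool's axes at that moment; what a row does not reach only later rows make up. A row lasts 1/10 s, in which the tool goes at most 50 mm and 8.59 degrees, less where a joint would pass 70% of its speed; a pose out of reach is approached as far as the arm can. A call with a gripper value outside its range is refused whole. The fingers move at their own pace and stop on an object; the grip force is fixed at half the most. Time passes only in rows, so rows that repeat a pose let the fingers close. It gives the time, the measured TCP pose, the force, the opening and the grip force at its end, in the units of the state.
- ctrl.read_state(): the state, without advancing time (a new reading comes with each control period).
- ctrl.snapshot(name): name is "side" or "top" or "wrist"; returns a dict with "img" (420x560x3 uint8, red, green, blue), "z_map" (420x560 float32, m along the optical axis (not along the pixel's ray), 0 where there is no reading), "K" (3x3 intrinsics, pixels), "eye" and "attitude" of the camera in the world; the wrist camera has in their place "tool_from_camera" (4x4, takes a point from camera to tool coordinates, whose origin is the TCP and whose axes are the flange's). Camera axes: x right, y down, z forward; pixel columns grow to the right and rows downward; lengths in m; the calibration is good to about 2 mm. A picture is of the moment at which its call begins: read the wrist's pose just before it.
- ctrl.hand_in(): hands the job in; it is judged then, once.
The state is a dict: "time_s": time; "joint_positions": joint angles; "joint_velocities": joint speeds; "joint_torque": joint torques, N m; "tcp_pos": TCP position; "orientation": TCP orientation; "contact_force": force on the tool from outside, world axes, zero at the start; "torque": the same for the moment, N m; "gripper_width": opening from 0.0 (shut) to 1.0 (fully open); "gripper_force": force on a finger pad.
Only numpy, scipy, OpenCV 4.12 (cv2) and the standard library are available. Lean on these libraries where they do the work, as an engineer would, in place of code of your own. Each camera call takes 0.05 s, during which the arm holds its last target. There are 200 camera calls.

## Task

Open only the red-lidded compartment in the row of cases, lift out the lens and, keeping it upright, fit it into the film scanner's lens mount: lower it with its two lugs in the slots (red marks to red marks) until its flange rests on the mount, then turn it clockwise, seen from above, as far as the stop so that it is locked, and let go. Do not force the lens, leave the other three lids shut and leave the other things on the desk where they are; the red lid may stay open.

Things in the scene. Friction and masses are not known exactly. Their poses are not given: they have to be found in the camera images.
- lid_red (a joint): angle of the red lid's hinge: 0 = shut, 1.9 = thrown fully back; it is stiff (about 0.13 N m) and stays at any angle where it is left
- lid_red_handle (a point): middle of the round black bar handle, 11 mm thick, on the red lid (all four lids have one): 56 mm long along the case's y axis, 35 mm above the lid's face, on two posts at its ends. It swings with the lid: shut, it is 120 mm in front (case -x side) of the hinge line and 41 mm above it.
- lid_red_hinge (a point): middle of the red lid's hinge line, on the far (+x) upper edge of its case; the line runs along the case's y axis. The lid swings up and away towards case +x.
- case_red: compartment with the red lid, one of four alike in a row (centres 115 mm apart, order varies); a grey open box 150 (x) x 112 (y) x 75 mm high, walls and floor 4 mm, its underside 8 mm above the table, fixed. Origin at the centre of its underside, z up; x points from its front to the hinge side.
- lens: the lens, 62 mm tall, 0.2 to 0.45 kg, upright on the floor of the red compartment near its middle. Origin: centre of its underside, z up. Grip the black round barrel, 54 mm in diameter, from 18 to 62 mm up; below it a silver flange 72 mm in diameter, 13 to 18 mm up, and a spigot 44 mm in diameter, 0 to 13 mm.
- lens_lug (a point): outer end of one of two opposite lugs at the foot of the lens's spigot, on its +x and -x sides; each 16 mm wide, 5 mm high, reaching 30 mm from the axis; this point is 2.5 mm up. Red marks on the flange and on the top face are above both lugs. A half turn of the lens makes no difference.
- scanner: the film scanner, fixed: a white base 275 x 200 x 45 mm with a grey housing with two reels (to 117 mm high) at its rear. Origin at table height on the lens mount's axis, z up, x towards the housing, whose front is 110 mm from that axis. The mount is an aluminium ring 96 mm in diameter, its flat top 60 mm above the table, with a round opening 50 mm in diameter.
- mount_slot (a point): outer end of the +x entry slot in the mount's top; the two slots, on the scanner's +x and -x sides, are marked red, 22 mm wide and reach 35 mm from the axis. Below the 6 mm thick lip is a groove 9 mm high in which the lugs turn 60 degrees clockwise (seen from above) to a stop, at the white marks; counter-clockwise they are stopped at once.
- mount_seat (a point): point on the mount's axis, 47 mm above the table, where the lens's origin lies when its flange rests on the mount. The lugs are in the slots when lens x lies along scanner x (either way round), and locked when the lens is turned 60 degrees (1.05 rad) clockwise from there.
- lid_blue (a joint): angle of the blue lid's hinge: 0 = shut, 1.9 = thrown fully back; it is stiff (about 0.13 N m) and stays at any angle where it is left
- lid_green (a joint): angle of the green lid's hinge: 0 = shut, 1.9 = thrown fully back; it is stiff (about 0.13 N m) and stays at any angle where it is left
- lid_yellow (a joint): angle of the yellow lid's hinge: 0 = shut, 1.9 = thrown fully back; it is stiff (about 0.13 N m) and stays at any angle where it is left
- mug: bystander: white mug, 80 mm wide, 90 mm tall, upright; origin at the centre of its underside
- carton_a: bystander: brown film carton 100 x 100 x 45 mm; origin at the centre of its underside
- carton_b: bystander: pale film carton 100 x 100 x 45 mm; origin at the centre of its underside
- reel: bystander: black film reel lying flat, 90 mm across, 30 mm high; origin at the centre of its underside
- stamp: bystander: upright wooden hand stamp, 40 mm across, 88 mm tall; origin at the centre of its underside
- book: bystander: teal book lying flat, 150 x 210 x 28 mm; origin at the centre of its underside

How it is judged:
On the way, in this order (a step that is already met when the one before it is completed fails the run):
1. the red lid is open (more than 1.0 rad) (value of joint lid_red above 1 rad), for 0.1 s.
2. the lens is lifted out, its underside above the rim of its case (height (world z) of lens above 0.085 m), for 0.1 s.
At the end, for the whole second after the job is handed in: the lens sits in the mount, upright (0.08 rad), its origin within 6 mm of the mount's axis and less than 3 mm above its seat, turned clockwise at least 50 of the 60 degrees from the slots, at rest; the blue, green and yellow lids are shut (under 0.15 rad) (horizontal distance between lens and mount_seat below 0.006 m and z of lens in the frame of mount_seat below 0.003 m and angle between lens's own z axis and vertical below 0.08 rad and angle between the x axis of lens and the x axis of scanner, either way round above 0.87 rad and linear speed of lens below 0.02 m/s and value of joint each of lid_blue, lid_green, lid_yellow below 0.15 rad); the robot touches nothing.
It fails at once if a blue, green or yellow lid opened (more than 0.15 rad) (value of joint any of lid_blue, lid_green, lid_yellow above 0.15 rad).
It fails at once if the lens tipped over (more than 0.6 rad) (angle between lens's own z axis and vertical above 0.6 rad).
It fails at once if the lens forced against the scanner (more than 120 N) (contact force between lens and scanner above 120 N).
It fails at once if a bystander on the desk moved more than 40 mm (distance of any of mug, carton_a, carton_b, reel, stamp, book from where it was at the start of the episode above 0.04 m).
It also fails if it takes over 58 s, if anything falls off the work surface, if the arm or the gripper's body presses on something with over 40 N, if the wrist force passes 120 N, or if a joint passes its speed limit or range.

## Working session

There is one attempt and no reset: what is moved stays moved. The work goes in short steps, Python scripts to look and compute and a tool call to move; the robot and the scene stay as the last step left them, time stands still between calls to the robot, and variables do not carry over. Pictures are saved under pics/ and viewed, at most 10 in all, crops included, and the job is handed in when it is done.

Besides the shell and the picture viewer there is one more tool, called as a command line: name --argument value ..., lists and objects as JSON in quotes. servo_tool: Moves the arm, as the interface text tells. Its arguments: {"type":"object","properties":{"steps":{"type":"array"}},"required":["steps"]}

```bash
mkdir -p pics; cat > h.py <<'E'
import numpy as np, cv2
from plant import ctrl
def cloud(s, st=None):
    K=s["K"]; z=s["z_map"]; v,u=np.mgrid[:z.shape[0],:z.shape[1]]
    P=np.stack([(u-K[0,2])/K[0,0]*z,(v-K[1,2])/K[1,1]*z,z],-1)
    if "eye" in s: R=np.array(s["attitude"]); W=P@R.T+np.array(s["eye"])
    else:
        T=np.array(s["tool_from_camera"]); W=P@T[:3,:3].T+T[:3,3]
        W=W@np.array(st["orientation"]).T+np.array(st["tcp_pos"])
    W[z<=0]=np.nan
    return W
def save(s,n): cv2.imwrite("pics/"+n+".png",s["img"][...,::-1])
E
python3 - <<'E'
from h import *
st=ctrl.read_state(); print({k:np.round(v,3) for k,v in st.items()})
for n in ["top","side"]:
    s=ctrl.snapshot(n); save(s,n+"0"); np.savez(n+"0.npz",**s); print(n,s["eye"],np.round(s["attitude"],3).tolist())
E
```

```text
{'time_s': np.float64(0.0), 'joint_positions': array([-1.291,  0.277, -0.028,  1.268,  0.   ,  1.467]), 'joint_velocities': array([ 0.001,  0.001,  0.001, -0.001, -0.   ,  0.001]), 'joint_torque': array([-2.0000e-03, -4.4551e+01,  2.9520e+01,  1.6000e-02, -0.0000e+00,
       -0.0000e+00]), 'tcp_pos': array([ 0.233, -0.579,  0.252]), 'orientation': array([[ 0.928,  0.374, -0.001],
       [ 0.374, -0.928,  0.002],
       [ 0.   , -0.002, -1.   ]]), 'contact_force': array([-0.033, -0.587, -0.436]), 'torque': array([0.016, 0.001, 0.   ]), 'gripper_force': np.float64(0.0), 'gripper_width': np.float64(0.998)}
top [ 0.36799699 -0.1149545   1.41838369] [[0.01, -0.993, 0.115], [-1.0, -0.009, 0.004], [-0.003, -0.115, -0.993]]
side [ 0.19702332 -1.08439167  0.96928845] [[0.948, -0.193, 0.252], [-0.317, -0.605, 0.73], [0.011, -0.772, -0.635]]
```

View pics/top0.png

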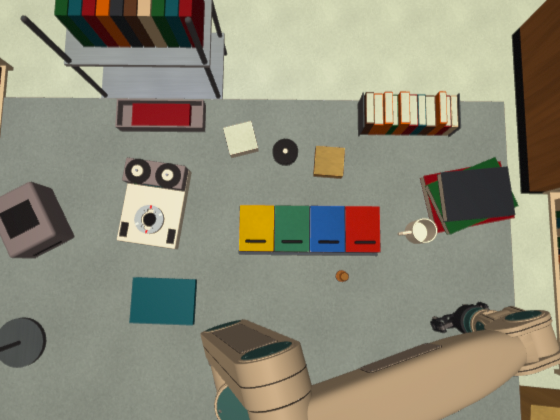

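View pics/side0.png

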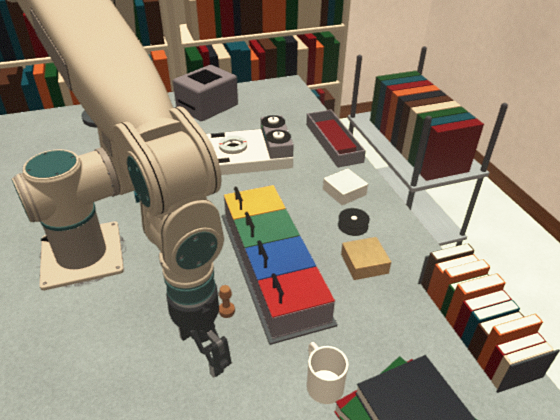

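The top view shows the red lid at the right end of the row (362,228) with its handle near (367,243). The mount is at (150,219), the stamp at (342,276) and the mug at (423,231). Next I'll measure the red lid's rectangle, the handle and the mount's slots.

```bash
python3 - <<'E'
from h import *
s=dict(np.load("top0.npz")); W=cloud(s); hsv=cv2.cvtColor(s["img"],cv2.COLOR_RGB2HSV)
H,S,V=hsv[...,0],hsv[...,1],hsv[...,2]
v,u=np.mgrid[:420,:560]
row=(u>230)&(u<390)&(v>200)&(v<258)
red=row&((H<6)|(H>174))&(S>150)
P=W[red]; print("red lid z",np.nanmedian(P[:,2]),"n",red.sum())
z0=np.nanmedian(P[:,2])
def ray(uv,z):
    d=np.array([(uv[0]-s["K"][0,2])/s["K"][0,0],(uv[1]-s["K"][1,2])/s["K"][1,1],1])@s["attitude"].T
    return s["eye"]+d*(z-s["eye"][2])/d[2]
c=max(cv2.findContours(red.astype(np.uint8),0,2)[0],key=cv2.contourArea)
r=cv2.minAreaRect(c); print("lid corners",[np.round(ray(p,z0),3)[:2].tolist() for p in cv2.boxPoints(r)],"ctr",np.round(ray(r[0],z0),3))
allc=row&(S>120)&(W[...,2]>0.06)
allc=cv2.morphologyEx(allc.astype(np.uint8),cv2.MORPH_CLOSE,np.ones((7,7)))
c=max(cv2.findContours(allc,0,2)[0],key=cv2.contourArea); r=cv2.minAreaRect(c)
print("row",[np.round(ray(p,z0),3)[:2].tolist() for p in cv2.boxPoints(r)],r[2])
hd=row&(V<60)&(u>340)&(W[...,2]>0.1); Q=W[hd]; print("handle",hd.sum(),np.nanmedian(Q,0),np.nanmin(Q,0),np.nanmax(Q,0), "px",u[hd].mean(),v[hd].mean())
sc=(u>120)&(u<185)&(v>190)&(v<245)
m=sc&((H<8)|(H>172))&(S>90)&(W[...,2]>.04)
n,l,stt,ce=cv2.connectedComponentsWithStats(m.astype(np.uint8))
for i in range(1,n): print("mark",stt[i][4],np.round(ray(ce[i],.06),4),np.nanmedian(W[l==i][:,2]))
base=(u>100)&(u<200)&(v>180)&(v<255)&(V>180)&(S<60)
c=max(cv2.findContours(base.astype(np.uint8),0,2)[0],key=cv2.contourArea);r=cv2.minAreaRect(c)
print("base",[np.round(ray(p,.045),3)[:2].tolist() for p in cv2.boxPoints(r)],r)
for nm,(a,b),z in [("mug",(423,231),.09),("stamp",(342,276),.088)]: print(nm,ray((a,b),z),W[b,a])
E
python3 - <<'E'
import cv2;a=cv2.imread('pics/top0.png')
x=cv2.resize(a[150:260,110:210],None,fx=5,fy=5);y=cv2.resize(a[195:290,330:388],None,fx=5,fy=5)
import numpy as np;o=np.zeros((550,800,3),np.uint8);o[:550,:500]=x;o[:475,505:795]=y;cv2.imwrite('pics/crop0.png',o)
E
```

```text
red lid z 0.08901666768688488 n 1521
lid corners [[0.554, -0.31], [0.555, -0.421], [0.409, -0.418], [0.408, -0.309]] ctr [ 0.481 -0.365  0.089]
row [[0.405, 0.033], [0.555, 0.035], [0.555, -0.422], [0.405, -0.418]] 0.5208563208580017
handle 38 [ 0.43592503 -0.36577552  0.12885931] [ 0.43501538 -0.39444813  0.12355708] [ 0.43903553 -0.33417187  0.1354005 ] px 364.9736842105263 241.52631578947367
mark 7 [0.5509 0.3343 0.06  ] 0.05996718403159962
mark 7 [0.4691 0.3466 0.06  ] 0.0603985476891955
base [[0.44, 0.449], [0.634, 0.431], [0.605, 0.227], [0.412, 0.248]] ((150.3325958251953, 215.6240234375), (60.229278564453125, 57.74603271484375), 8.471144676208496)
mug [ 0.47489534 -0.56153268  0.09      ] [ 0.48144402 -0.58889042  0.00862214]
stamp [ 0.32816104 -0.29889733  0.088     ] [ 0.3281742  -0.29883656  0.08843951]
```

View pics/crop0.png

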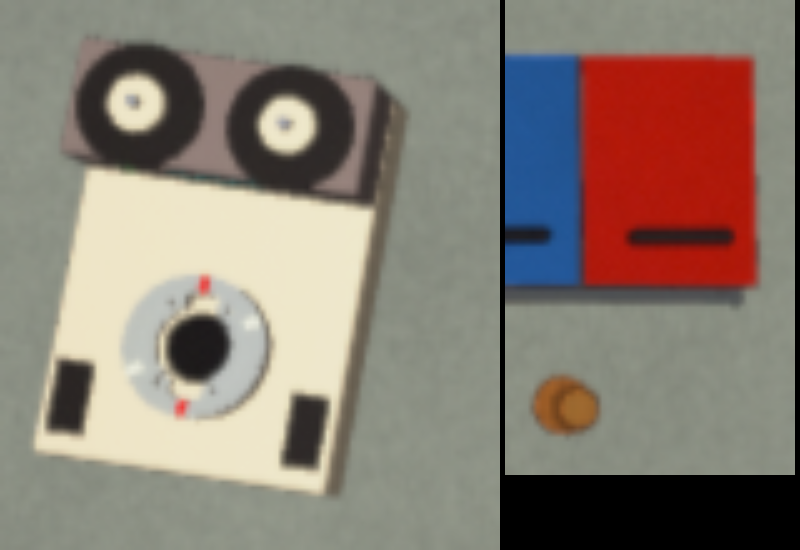

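servo_tool --steps '[[[0.7,-0.3,0],-8.5,-1],[[1.5,-0.7,0],-17,-1],[[2.4,-1.1,0],-25.5,-1],[[3.3,-1.5,0],-34,-1],[[4.2,-1.9,0.2],-42.5,-1],[[5.1,-2.3,0.5],-51,-1],[[5.9,-2.7,0.8],-59.5,-1],[[6.5,-2.95,1.1],-68,-1],[[6.71,-3.05,1.3],-68,-1],[[6.71,-3.05,1.3],-68,-1]]'

```text
time_s: 1.1
tcp_pos: [0.4365, -0.3647, 0.1995]
orientation: [[0.001, 1.0, -0.003], [1.0, -0.001, 0.002], [0.002, -0.003, -1.0]]
contact_force: [-1.1, 0.2, 0.1]
gripper_width: 0.997
gripper_force: 0.0
```

servo_tool --steps '[[[0,0,0.8],0,-0.3],[[0,0,1.5],0,0],[[0,0,1.8],0,0],[[0,0,1.8],0,0.4],[[0,0,1.8],0,1],[[0,0,1.8],0,1],[[0,0,1.8],0,1],[[0,0,1.8],0,1],[[0,0,1.8],0,1],[[0,0,1.8],0,1]]'

```text
time_s: 2.1
tcp_pos: [0.4374, -0.3675, 0.1306]
orientation: [[0.001, 1.0, 0.001], [1.0, -0.001, -0.003], [-0.003, 0.001, -1.0]]
contact_force: [-1.0, -1.4, 4.2]
gripper_width: 0.102
gripper_force: 59.1
```

servo_tool --steps '[[[0,0.117,-0.294],0,1],[[0,0.263,-0.576],0,1],[[0,0.437,-0.841],0,1],[[0,0.636,-1.087],0,1],[[0,0.859,-1.313],0,1],[[0,1.103,-1.515],0,1],[[0,1.103,-1.515],0,1]]'

```text
time_s: 2.8
tcp_pos: [0.4786, -0.3675, 0.1913]
orientation: [[0.002, 1.0, -0.007], [1.0, -0.002, -0.003], [-0.003, -0.007, -1.0]]
contact_force: [-8.5, -2.1, 6.8]
gripper_width: 0.104
gripper_force: 59.3
```

servo_tool --steps '[[[0,0.263,-0.177],0,1],[[0,0.542,-0.326],0,1],[[0,0.835,-0.447],0,1],[[0,1.139,-0.538],0,1],[[0,1.45,-0.599],0,1],[[0,1.765,-0.627],0,1],[[0,2.082,-0.625],0,1],[[0,2.397,-0.59],0,1],[[0,2.553,-0.562],0,1],[[0,2.553,-0.562],0,1]]'

```text
time_s: 3.8
tcp_pos: [0.5839, -0.3675, 0.2142]
orientation: [[0.001, 1.0, 0.001], [1.0, -0.001, -0.003], [-0.003, 0.001, -1.0]]
contact_force: [-1.0, -2.2, 6.5]
gripper_width: 0.106
gripper_force: 63.8
```

servo_tool --steps '[[[0,0,0],0,0.4],[[0,0,0],0,0.4],[[0,0,0],0,0.4],[[0,0,-0.5],0,0.4],[[0,0,-1.5],0,0.4],[[0,0,-2.5],0,0.4],[[0,-0.8,-3],0,0.3],[[0,-1.8,-3],0,-0.5],[[0,-2.6,-3],0,-0.5],[[0,-2.6,-3],0,-0.5]]'

```text
time_s: 4.8
tcp_pos: [0.4756, -0.3655, 0.3324]
orientation: [[0.004, 1.0, -0.002], [1.0, -0.004, 0.002], [0.002, -0.002, -1.0]]
contact_force: [0.3, -0.6, 0.4]
gripper_width: 0.748
gripper_force: 0.0
```

```bash
python3 - <<'E'
from h import *
st=ctrl.read_state(); s=ctrl.snapshot("wrist"); save(s,"wrist1"); np.savez("wrist1.npz",W=cloud(s,st),**s)
print(st["tcp_pos"],st["contact_force"],np.round(s["tool_from_camera"],3).tolist())
E
```

```text
[ 0.47555255 -0.36547111  0.33239775] [ 0.27983479 -0.59151136  0.42645021] [[0.001, -0.957, -0.289, 0.075], [1.0, 0.001, -0.0, 0.0], [0.001, -0.289, 0.957, -0.12], [0.0, 0.0, 0.0, 1.0]]
```

View pics/wrist1.png

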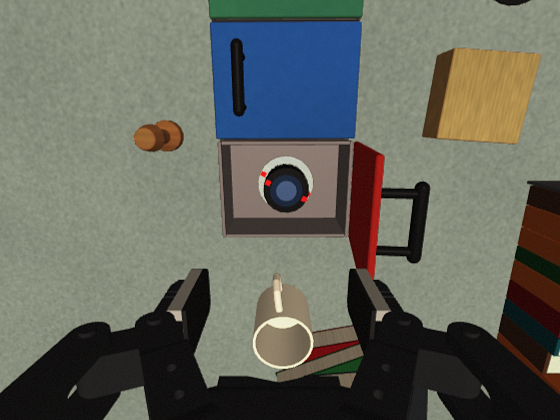

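The wrist view shows the red lid standing open and the lens in its box at (287,187). Red marks are visible at about (268,183) and (305,199) on the top face and (263,174) on the flange.

```bash
python3 - <<'E'
from h import *
s=dict(np.load("wrist1.npz")); W=s["W"]; hsv=cv2.cvtColor(s["img"],cv2.COLOR_RGB2HSV)
v,u=np.mgrid[:420,:560]; box=(u>235)&(u<340)&(v>145)&(v<225)
red=box&((hsv[...,0]<8)|(hsv[...,0]>172))&(hsv[...,1]>120)
n,l,t,c=cv2.connectedComponentsWithStats(red.astype(np.uint8))
for i in range(1,n): print(t[i][4],c[i],np.nanmedian(W[l==i],0))
top=box&(abs(W[...,2]-.074)<.006); P=W[top]; print("topface",top.sum(),np.nanmedian(P[:,2]))
(cx,cy),r=cv2.minEnclosingCircle(P[:,:2].astype(np.float32)); print("circle",cx,cy,r,"mean",P.mean(0))
fl=box&(abs(W[...,2]-.030)<.005)&(hsv[...,2]>130); F=W[fl]; print("flange",fl.sum(),np.nanmedian(F[:,2]));
A=np.c_[2*F[:,:2],np.ones(len(F))]
f2=cv2.minEnclosingCircle(F[:,:2].astype(np.float32)); print(f2)
E
```

```text
1 [275. 169.] [ 0.4708604  -0.34736814  0.0559931 ]
25 [263.  173.6] [ 0.4550172  -0.35736391  0.03062698]
1 [299. 170.] [ 0.49990182 -0.34882912  0.05468677]
1 [269. 174.] [ 0.46378532 -0.3522677   0.06320809]
41 [267.56097561 182.43902439] [ 0.46278483 -0.36056815  0.07409903]
53 [304.73584906 197.47169811] [ 0.50523856 -0.38025564  0.0738171 ]
topface 1604 0.07407585249893259
circle 0.4836190342903137 -0.370630145072937 0.027008051052689552 mean [ 0.48379935 -0.36969137  0.07405401]
flange 625 0.029809940527805112
((0.48381784558296204, -0.3707253038883209), 0.035995692014694214)
```

Lens centre is (0.4838, -0.3703) with its lugs at -24.9°. The mount is at (0.510, 0.3405) with its slots at -8.5°. First I'll push the lid a little further back for clearance, then return above the lens.

servo_tool --steps '[[[0,0,-0.0],0,-0.5],[[0,0,0.9],0,-0.5],[[0,0,1.9],0,-0.5],[[0,0,2.6],0,-0.5],[[0,0.4,2.6],0,-0.5],[[0,0.8,2.6],0,-0.5],[[0,1.2,2.6],0,-0.5],[[0,1.4,2.6],0,-0.5],[[-0.06,0.8,2.6],-6,-0.7],[[-0.12,0.205,2.6],-12,-0.7]]'

```text
time_s: 5.85
tcp_pos: [0.4895, -0.3718, 0.2297]
orientation: [[-0.213, 0.977, 0.002], [0.977, 0.213, -0.002], [-0.002, 0.002, -1.0]]
contact_force: [-0.2, -0.0, 0.0]
gripper_width: 0.849
gripper_force: 0.0
```

servo_tool --steps '[[[0,0,0],0,-0.7],[[0,0,0],0,-0.7]]'

```text
time_s: 6.05
tcp_pos: [0.4887, -0.3719, 0.2298]
orientation: [[-0.205, 0.979, 0.003], [0.979, 0.205, -0.002], [-0.002, 0.002, -1.0]]
contact_force: [0.9, 0.0, 0.7]
gripper_width: 0.853
gripper_force: 0.0
```

servo_tool --steps '[[[0.06,-0.11,0.6],0,-0.7],[[0.06,-0.11,1.5],0,-0.7],[[0.06,-0.11,2.4],0,-0.7],[[0.06,-0.11,3.2],0,-0.7],[[0.06,-0.11,3.8],0,-0.7],[[0.06,-0.11,4.2],0,-0.7],[[0.06,-0.11,4.2],0,-0.7],[[0.06,-0.11,4.2],0,-0.7]]'

```text
time_s: 6.85
tcp_pos: [0.4838, -0.3701, 0.0609]
orientation: [[-0.207, 0.978, 0.001], [0.978, 0.207, -0.0], [-0.001, 0.001, -1.0]]
contact_force: [0.2, -1.1, 0.3]
gripper_width: 0.851
gripper_force: 0.0
```

servo_tool --steps '[[[0,0,0],0,-0.4],[[0,0,0],0,-0.1],[[0,0,0],0,0.2],[[0,0,0],0,0.6],[[0,0,0],0,1],[[0,0,0],0,1],[[0,0,0],0,1]]'

```text
time_s: 7.55
tcp_pos: [0.484, -0.3711, 0.0625]
orientation: [[-0.207, 0.978, 0.003], [0.978, 0.207, -0.003], [-0.004, 0.003, -1.0]]
contact_force: [0.8, -0.4, 6.3]
gripper_width: 0.62
gripper_force: 63.4
```

servo_tool --steps '[[[0,0,-0.3],0,1],[[0,0,-1],0,1],[[0,0,-1.8],0,1],[[0,0,-2.7],0,1],[[0,0,-3.6],0,1],[[0,0,-4.3],0,1],[[0,0,-4.7],0,1],[[0,0,-4.7],0,1]]'

```text
time_s: 8.35
tcp_pos: [0.4834, -0.3706, 0.2517]
orientation: [[-0.207, 0.978, 0.004], [0.978, 0.207, -0.003], [-0.004, 0.003, -1.0]]
contact_force: [-0.6, -0.3, -2.6]
gripper_width: 0.616
gripper_force: 63.4
```

```bash
python3 - <<'E'
from h import *
st=ctrl.read_state(); R=np.array(st["orientation"]); p=np.array(st["tcp_pos"])
d=R.T@(np.array([.510,.3405,.2])-p)/.04; print(p,d,st["gripper_width"],np.degrees(np.arctan2(R[1,0],R[0,0])),np.degrees(st["joint_positions"]))
E
```

```text
[ 0.48337376 -0.37062216  0.25171369] [17.2620395   4.32144639  1.23322332] 0.615556394556144 101.92591513795819 [-4.35588327e+01  1.40855720e+01 -3.98454736e+00  7.16361586e+01
  3.12527387e-03  3.45149059e+01]
```

servo_tool --steps '[[[0.3,0.07,0],0,1],[[0.9,0.22,0],0,1],[[1.7,0.42,0],0,1],[[2.6,0.65,0],0,1],[[3.5,0.88,0],0,1],[[4.5,1.13,0],0,1],[[5.5,1.38,0],0,1],[[6.5,1.63,0],0,1],[[7.5,1.88,0],0,1],[[8.5,2.13,0],0,1]]'

```text
time_s: 9.35
tcp_pos: [0.493, -0.0169, 0.246]
orientation: [[-0.207, 0.978, -0.005], [0.978, 0.207, 0.001], [0.002, -0.004, -1.0]]
contact_force: [0.5, 0.7, -2.5]
gripper_width: 0.617
gripper_force: 63.4
```

servo_tool --steps '[[[1,0.25,0],-2,1],[[2,0.5,0],-4,1],[[3,0.75,0],-6.5,1],[[4,1,0],-9,1],[[5,1.25,0.1],-12,1],[[6,1.5,0.2],-14.5,1],[[7,1.75,0.3],-16.4,1],[[7.9,1.98,0.4],-16.4,1],[[8.5,2.13,0.4],-16.4,1],[[8.76,2.19,0.4],-16.4,1]]'

```text
time_s: 10.35
tcp_pos: [0.5062, 0.3433, 0.2295]
orientation: [[-0.477, 0.879, -0.005], [0.879, 0.477, -0.002], [0.001, -0.005, -1.0]]
contact_force: [-0.4, -0.3, -2.4]
gripper_width: 0.615
gripper_force: 63.4
```

servo_tool --steps '[[[0,0,0],0,1],[[0,0,0],0,1],[[0,0,0],0,1]]'

```text
time_s: 10.65
tcp_pos: [0.5084, 0.3401, 0.232]
orientation: [[-0.473, 0.881, -0.001], [0.881, 0.473, -0.001], [-0.0, -0.001, -1.0]]
contact_force: [-0.0, -0.3, -1.6]
gripper_width: 0.614
gripper_force: 63.4
```

```bash
python3 - <<'E'
from h import *
st=ctrl.read_state(); s=ctrl.snapshot("wrist"); save(s,"wrist2"); np.savez("wrist2.npz",W=cloud(s,st),R=st["orientation"],p=st["tcp_pos"],**s)
print(st["tcp_pos"],st["contact_force"],st["gripper_width"],np.degrees(st["joint_positions"]))
E
```

```text
[0.50836263 0.34008052 0.23199478] [-0.00404559 -0.32102096 -1.5891735 ] 0.6139301780232171 [ 2.77388253e+01  1.51998006e+01 -4.95510369e+00  6.99263835e+01
 -2.45491660e-02  8.94796959e+01]
```

View pics/wrist2.png

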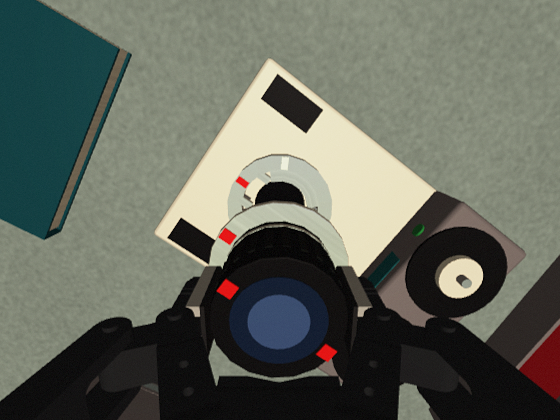

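The wrist view shows the held lens upright with top marks at (229,289) and (327,353), and the mount partly hidden at (280,190). Backing off 80 mm will show the whole mount.

servo_tool --steps '[[[-0.7,0,0],0,1],[[-1.5,0,0],0,1],[[-2,0,0],0,1],[[-2,0,0],0,1],[[-2,0,0],0,1],[[-2,0,0],0,1]]'

```text
time_s: 11.3
tcp_pos: [0.5464, 0.271, 0.2325]
orientation: [[-0.474, 0.88, -0.0], [0.88, 0.474, 0.0], [0.0, -0.0, -1.0]]
contact_force: [-0.4, -0.2, -2.1]
gripper_width: 0.611
gripper_force: 63.4
```

```bash
python3 - <<'E'
from h import *
st=ctrl.read_state(); s=ctrl.snapshot("wrist"); save(s,"wrist3")
R=np.array(st["orientation"]);p=np.array(st["tcp_pos"]);W=cloud(s,st)
hsv=cv2.cvtColor(s["img"],cv2.COLOR_RGB2HSV); v,u=np.mgrid[:420,:560]
red=((hsv[...,0]<8)|(hsv[...,0]>172))&(hsv[...,1]>120)&(u<450)
n,l,t,c=cv2.connectedComponentsWithStats(red.astype(np.uint8))
print(p)
for i in range(1,n):
  if t[i][4]>15:
    w=np.nanmedian(W[l==i],0); print(t[i][4],np.round(c[i]),"W",np.round(w,4),"tool",np.round(R.T@(w-p),4))
ring=(abs(W[...,2]-.06)<.003)&(v<210)&(u>150)&(u<420)&(np.hypot(W[...,0]-.51,W[...,1]-.3405)<.06)
print("ring",ring.sum(),cv2.minEnclosingCircle(W[ring][:,:2].astype(np.float32)))
T=(W-p)@R; top=(abs(np.hypot(T[...,0],T[...,1]))<.033)&(v>240)
zz=np.nanmedian(T[top][:,2]); print("lens top tool z",zz)
tp=top&(abs(T[...,2]-zz)<.004); print("lens top",cv2.minEnclosingCircle(T[tp][:,:2].astype(np.float32)))
E
```

```text
[0.54641267 0.27103223 0.23248258]
99 [238.  88.] W [0.4695 0.3432 0.0603] tool [ 0.0999 -0.0335  0.1722]
88 [317. 148.] W [0.5518 0.3319 0.0601] tool [0.0509 0.0336 0.1724]
168 [227. 236.] W [0.5152 0.2765 0.2003] tool [ 0.0196 -0.0249  0.0321]
306 [227. 289.] W [0.5232 0.2754 0.2442] tool [ 0.0149 -0.0184 -0.0117]
242 [326. 352.] W [0.5695 0.2686 0.244 ] tool [-0.0131  0.0191 -0.0115]
ring 6929 ((0.5110044479370117, 0.3372805118560791), 0.048753369599580765)
lens top tool z -0.012374831305393331
lens top ((0.004891148302704096, -3.751326221390627e-05), 0.03162313997745514)
```

View pics/wrist3.png

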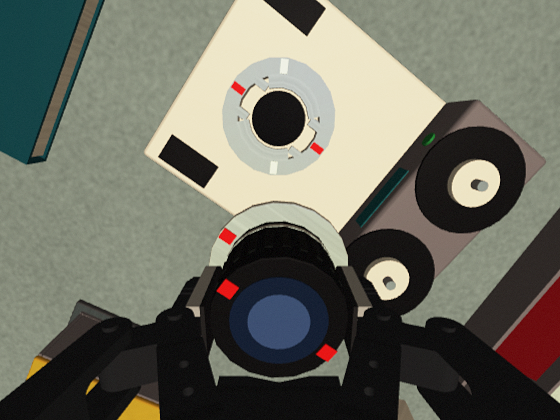

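The whole mount is now visible at (279,116), with slot marks at (238,88) and (317,148). Lens and slots agree to 0.6°, and the lens axis is 74.4 mm short along tool x.

servo_tool --steps '[[[0.6,0,0],0,1],[[1.3,0,0],0,1],[[1.7,0,0.3],-0.6,1],[[1.86,0,0.9],-0.6,1],[[1.86,0,1.6],-0.6,1],[[1.86,0,2.2],-0.6,1],[[1.86,0,2.6],-0.6,1],[[1.86,0,2.6],-0.6,1],[[1.86,0,2.6],-0.6,1],[[1.86,0,2.6],-0.6,1]]'

```text
time_s: 12.35
tcp_pos: [0.5123, 0.3371, 0.1295]
orientation: [[-0.484, 0.875, 0.002], [0.875, 0.484, 0.001], [-0.0, 0.002, -1.0]]
contact_force: [0.3, -0.0, -3.0]
gripper_width: 0.619
gripper_force: 63.4
```

```bash
cat > chk.py <<'E'
from h import *
st=ctrl.read_state(); R=np.array(st["orientation"]);p=np.array(st["tcp_pos"])
m=np.array([.5109,.3374,.047]); o=p+R@[.0009,.0003,.0505]
print("lens-seat mm",np.round((o-m)*1e3,1),"move units",np.round(R.T@(m-o)/.04,3),"yaw",np.degrees(np.arctan2(R[1,0],R[0,0])),"F",np.round(st["contact_force"],1),"M",np.round(st["torque"],2),"tilt",np.round(R[:2,2],4))
E
python3 chk.py
```

```text
lens-seat mm [ 1.3  0.7 32. ] move units [-0.    -0.039  0.801] yaw 118.95738144158148 F [ 0.3 -0.  -3. ] M [ 0.01  0.01 -0.03] tilt [0.0021 0.0009]
```

servo_tool --steps '[[[0,-0.02,0.15],0,1],[[0,-0.04,0.3],0,1],[[0,-0.04,0.42],0,1],[[0,-0.04,0.47],0,1],[[0,-0.04,0.52],0,1],[[0,-0.04,0.56],0,1],[[0,-0.04,0.6],0,1],[[0,-0.04,0.6],0,1]]'

```text
time_s: 13.15
tcp_pos: [0.51, 0.3357, 0.1042]
orientation: [[-0.484, 0.875, -0.0], [0.875, 0.484, -0.0], [-0.0, -0.0, -1.0]]
contact_force: [-0.3, 0.1, -2.7]
gripper_width: 0.616
gripper_force: 63.4
```

```bash
python3 chk.py
```

```text
lens-seat mm [-1.1 -0.8  6.7] move units [0.004 0.033 0.168] yaw 118.93219023159654 F [-0.3  0.1 -2.7] M [-0.02 -0.01 -0.02] tilt [-0.0002 -0.0001]
```

servo_tool --steps '[[[0,0.02,0.04],0,1],[[0,0.02,0.08],0,1],[[0,0.02,0.12],0,1],[[0,0.02,0.15],0,1],[[0,0.02,0.17],0,1],[[0,0.02,0.18],0,1],[[0,0.02,0.18],0,1]]'

```text
time_s: 13.85
tcp_pos: [0.5106, 0.3361, 0.0976]
orientation: [[-0.484, 0.875, -0.0], [0.875, 0.484, -0.0], [0.0, -0.0, -1.0]]
contact_force: [-2.4, -0.7, 1.0]
gripper_width: 0.613
gripper_force: 63.7
```

```bash
python3 chk.py
```

```text
lens-seat mm [-0.5 -0.4  0.1] move units [0.002 0.014 0.001] yaw 118.93477506910287 F [-2.4 -0.7  1. ] M [-0.14  0.29  0.01] tilt [-0.0002 -0.    ]
```

servo_tool --steps '[[[0,0,0],3,1],[[0,0,0],7,1],[[0,0,0],11,1],[[0,0,0],15,1],[[0,0,0],19,1],[[0,0,0],23,1],[[0,0,0],27,1],[[0,0,0],30,1],[[0,0,0],30,1]]'

```text
time_s: 14.75
tcp_pos: [0.5115, 0.3363, 0.0975]
orientation: [[0.019, 1.0, 0.002], [1.0, -0.019, 0.0], [0.0, 0.002, -1.0]]
contact_force: [0.2, -0.5, -0.5]
gripper_width: 0.615
gripper_force: 63.6
```

```bash
python3 chk.py
```

```text
lens-seat mm [ 1.  -0.2  0. ] move units [ 0.004 -0.025  0.001] yaw 88.93201813443655 F [ 0.2 -0.5 -0.5] M [-0.12 -0.11 -0.  ] tilt [0.0015 0.0004]
```

servo_tool --steps '[[[0,-0.01,0],4,1],[[0,-0.01,0],8,1],[[0,-0.01,0],12,1],[[0,-0.01,0],16,1],[[0,-0.01,0],20,1],[[0,-0.01,0],24,1],[[0,-0.01,0],26,1],[[0,-0.01,0],28,1],[[0,-0.01,0],29,1],[[0,-0.01,0],29,1]]'

```text
time_s: 15.75
tcp_pos: [0.511, 0.3362, 0.0976]
orientation: [[0.5, 0.866, 0.001], [0.866, -0.5, 0.0], [0.001, 0.001, -1.0]]
contact_force: [0.8, -0.7, 1.0]
gripper_width: 0.616
gripper_force: 63.4
```

```bash
python3 chk.py
```

```text
lens-seat mm [ 0.9 -0.5  0.1] move units [ 0.    -0.025  0.001] yaw 59.97451942466104 F [ 0.8 -0.7  1. ] M [-0.16 -0.24  0.03] tilt [0.0013 0.0002]
```

servo_tool --steps '[[[0,0,0],1,1],[[0,0,0],2,1],[[0,0,0],3,1],[[0,0,0],3,1]]'

```text
time_s: 16.15
tcp_pos: [0.511, 0.3363, 0.0976]
orientation: [[0.545, 0.838, 0.001], [0.838, -0.545, 0.0], [0.001, 0.001, -1.0]]
contact_force: [2.0, 0.0, 1.5]
gripper_width: 0.615
gripper_force: 63.5
```

```bash
python3 chk.py
```

```text
lens-seat mm [ 0.9 -0.5  0.1] move units [-0.002 -0.025  0.002] yaw 56.972830657015095 F [2.  0.  1.5] M [-0.19 -0.53  0.52] tilt [0.0014 0.0002]
```

Torque has built up at about 61°, so the lens is at the stop. I'll release it and rise straight up.

servo_tool --steps '[[[0,0,0],0,0],[[0,0,0],0,-0.7],[[0,0,0],0,-0.7],[[0,0,0],0,-0.7],[[0,0,-0.5],0,-0.7],[[0,0,-1.3],0,-0.7],[[0,0,-2.2],0,-0.7],[[-0.7,0,-3],0,-0.7],[[-1.5,0,-3.4],0,-0.7],[[-1.5,0,-3.4],0,-0.7]]'

```text
time_s: 17.15
tcp_pos: [0.4767, 0.2845, 0.2362]
orientation: [[0.547, 0.837, 0.002], [0.837, -0.547, 0.001], [0.002, 0.001, -1.0]]
contact_force: [0.7, 0.8, -0.6]
gripper_width: 0.85
gripper_force: 0.0
```

```bash
python3 - <<'E'
from h import *
st=ctrl.read_state(); s=ctrl.snapshot("wrist"); save(s,"wrist4"); W=cloud(s,st)
hsv=cv2.cvtColor(s["img"],cv2.COLOR_RGB2HSV)
red=((hsv[...,0]<8)|(hsv[...,0]>172))&(hsv[...,1]>120)
n,l,t,c=cv2.connectedComponentsWithStats(red.astype(np.uint8))
for i in range(1,n):
  if t[i][4]>15: print(t[i][4],np.round(c[i]),np.round(np.nanmedian(W[l==i],0),4))
print(st["contact_force"],st["gripper_width"],st["tcp_pos"])
save(ctrl.snapshot("top"),"top4")
E
```

```text
136 [250. 115.] [0.5011 0.3605 0.1086]
89 [322. 113.] [0.5519 0.3317 0.0601]
80 [236. 154.] [0.4699 0.3431 0.0606]
105 [305. 156.] [0.5199 0.3151 0.109 ]
[ 0.69065736  0.80124084 -0.62517196] 0.8496931389899037 [0.4767414  0.28448335 0.23623503]
```

View pics/wrist4.png

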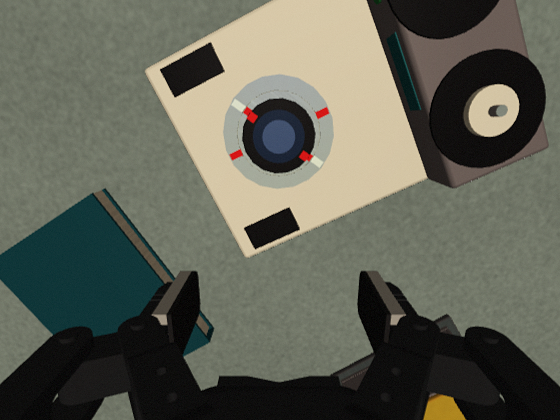

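View pics/top4.png

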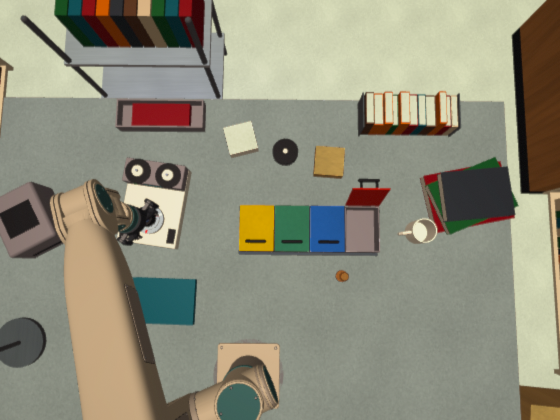

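The lens's red marks at (250,115) and (305,156) line up with the white marks. It has turned about 60° and its top is at 109 mm, so it is seated. The other lids are shut and the bystanders haven't moved.

```bash
python3 -c "
from plant import ctrl; print(ctrl.hand_in())"
```

```text
the job is handed in; nothing more can be done
None
```

The lens is locked in the scanner mount, turned about 60° clockwise to the stop, and released; the job is handed in at about 17 s on the robot's clock, with no verdict returned.

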